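# Clamp a freshly glued battery case in the gluing jig without crushing it

### The arm

A 6-joint arm with a two-finger parallel gripper is mounted at the origin on the work surface. World frame = base frame: x ahead of the robot, y to its left, z up, the work surface at z = 0. Lengths are in mm, angles in rad, forces in N, time in s.
With the tool pointing down it reaches from about 350 to 875 mm from the base axis. Payload 4.2 kg.
Tool frame: the origin (TCP) lies on the mounting face of the last link; the fingertips stand 173 mm ahead of it and the grasp point (between the pads) lies 155 mm ahead of it; z points along the fingers, y is the line along which they close (so a half turn about z gives the same grasp; the last joint's range is limited). The gripper opens to 85 mm and grips with 20 to 120 N. Pads are 22 mm wide; open, the fingers measure 114 mm over their backs; the gripper's body (76 mm by 85 mm) begins 54 mm behind the grasp point. The pads swing forward as they close: fully open they stand 13 mm farther back than shut.
Start: joints at [-0.844, 0.385, 0.008, 0, -1.194, -0.259], TCP at [281.839, -557.823, 404.712] pointing down, gripper open.
Joint ranges: [-3.14, 3.14], [-1.21, 2.06], [-1.07, 1.41], [-3.16, 2.05], [-2.99, -0.16], [-3.1, 3.1]. Speed limits (rad/s): [2.79, 2.79, 3.14, 3.14, 3.14, 3.14].

### API

Orientations are given as a unit quaternion [x, y, z, w].
In Python, from bench import arm gives the robot as it stands. The module is installed in compiled form; this text tells all that it offers.
- The arm moves only by the tool move_arm, never from a script. Its arguments are lists of equal length, an entry for each row: "fingers": the finger opening in mm, from 0 to 85.4; "travel": the shift along the tool's x, y, z in mm, a list of three; "dr": the turn, a rotation vector about the tool's x, y, z in rad, a list of three. A call has 1 to 10 rows; each row is the pose to reach, as a shift and turn from the pose commanded when the call began, along the tool's axes at that moment; what a row does not reach only later rows make up. A row lasts 1/10 s, in which the tool goes at most 50 mm and 8.59 degrees, less where a joint would pass 70% of its speed; a pose out of reach is approached as far as the arm can. A call with a gripper value outside its range is refused whole. The fingers move at their own pace and stop on an object; the grip force is fixed at half the most. Time passes only in rows, so rows that repeat a pose let the fingers close. It gives the time, the measured TCP pose, the force, the opening and the grip force at its end, in the units of the state.
- arm.read_state(): the state, without advancing time (a new reading comes with each control period).
- arm.get_image(name): name is "scene" or "top" or "wrist"; returns the picture (480x640x3 uint8, red, green, blue); there is no depth.
- arm.camera_model(name): a dict with "intrinsics" (3x3 intrinsics, pixels), "k1" (the pictures are not rectified: a ray, as slopes to the right and down, at radius r is drawn at 1 + k1 r^2 times it, then the intrinsics apply), "pose" (4x4, takes a point from camera to world coordinates). Camera axes: x right, y up, looking along -z (the intrinsics and any distortion apply to the point x, -y, -z); pixel columns grow to the right and rows downward; lengths in mm; the calibration is good to about 2 mm. A picture is of the moment at which its call begins: read the wrist's pose just before it. camera_model takes no time and is no camera call; for the wrist camera it gives the pose at the moment of the call.
- arm.job_done(): hands the job in; it is judged then, once.
The state is a dict: "clock": time; "joints": joint angles; "joint_vel": joint speeds; "joint_efforts": joint torques, N m; "position": TCP position; "ee_rot": TCP orientation; "contact_force": force on the tool from outside, world axes, zero at the start; "wrist_torque": the same for the moment, N m; "gripper_width": finger opening in mm; "grasp_force": force on a finger pad.
Only numpy, scipy, OpenCV 4.12 (cv2) and the standard library are available. Lean on these libraries where they do the work, as an engineer would, in place of code of your own. Each camera call takes 0.05 s, during which the arm holds its last target. There are 200 camera calls.

### The job

The black tool-battery case standing on the gluing jig has a freshly glued seam: do not pick it up, but gently slide it along the board until it rests right up against the sprung end stop. Then slide the clamp up by its post so that its sprung pad carries the case squarely against the wooden side fence and stays pressed in about halfway (15 of its 30 mm). Never press hard on the case (at most 12 N from the hand) or drive the sprung pad or the sprung stop near the end of its travel, and leave the other things on the bench where they are.

Things in the scene. Friction and masses are not known exactly. Their poses are not given: they have to be found in the camera images.
- jig: Fixed jig. Plywood board 18 mm thick; origin on the bench plane; in its own frame the board spans x -150 to +170, y -250 to +90 mm. Jig +x points away from the robot (turned up to 15 degrees), +y to the robot's left. Wooden side fence, 40 mm high above the board: inner face at y=+60, x -80 to +140. Sprung end stop at the +x end, 30 mm high; clamp on the -y side.
- case: Black plastic battery case, a closed block 120 (x) by 96 (y) by 46 mm high, two grey rails 8 mm high on top, grey seam around its sides; about 0.25 kg (varies). Origin: centre of its underside, z up. It stands on the board (underside 18 mm above the bench), 40 to 80 mm short of the end stop, up to 12 degrees askew, off the side fence.
- home (a point): The place on the jig where the centre of the case's underside belongs: the case touching both the end stop and the side fence, its x along the jig's x. Jig frame (70, 12, 18) mm. Turned as the jig.
- end_stop (a joint): Spring travel of the aluminium end stop bar (120 mm wide, 2 to 34 mm above the board): 0 free, grows as it is pushed to jig +x, 0.014 m at the most; 500 N/m. Must not go past 0.012.
- stop_face (a point): Centre of the end stop's face towards the case, 18 mm above the board; at jig x=130 mm when free. Turned as the jig.
- clamp (a joint): Slide of the clamp along jig +y, in m: 0 right out, 0.127 at most; starts at 0 to 0.035. Stiff (about 10 N of friction) and stays where it is left. The pad's free face is at jig y = -0.125 + this value: with the case home it touches at 0.089 and is halfway in at 0.104.
- clamp_post (a point): Centre of the top of the clamp's round upright steel post, 20 mm diameter, 50 mm tall above the clamp's 60 (x) by 30 (y) mm steel block; post top 112 mm above the bench, block top 62 mm. Post at jig x=70 mm. Push it or grip it from above. Turned as the jig.
- clamp_pad (a joint): How far the sprung pad is pushed back towards the clamp block: 0 free, 0.030 m fully in; 350 N/m, no preload. Sliding the case alone takes up to about 10 mm of it; the wanted final value is 0.015. Black rings on the pad's two rods reach the face of the block at about halfway. Must not go past 0.026.
- pad_face (a point): Centre of the pad's flat face towards the case (pad 60 mm wide, 32 mm high, 10 mm thick), 20 mm above the board, jig x=70 mm. Turned as the jig.
- glue: Pale glue bottle with a narrow neck, 38 mm diameter, 110 mm tall, standing on the jig board's near right corner. Origin: centre of its underside. Leave it.
- tape: Cardboard-brown tape roll, 80 mm across, 24 mm high, lying on the jig board near the glue bottle. Origin: centre of its underside. Leave it.
- spare: Smaller black battery case, 90 by 70 by 36 mm with one rail, on the bench to the left of the jig. Origin: centre of its underside. Leave it.
- tin: Grey tin, 80 mm diameter, 90 mm tall, on the bench to the left of the jig. Origin: centre of its underside. Leave it.
- screwdriver: Screwdriver lying on the bench to the right. Leave it.
- wrench: Wrench lying on the bench to the right. Leave it.
Mind the look-alikes: they are no part of the job. What is shaped like the case but pink, red or yellow is not meant.

How it is judged:
By the outcome, as a careful person would: the job done as asked, in the order asked, and still so for the second after the job is handed in, with the robot touching nothing.
It also fails if it takes over 59 s, if anything falls off the work surface, if the arm or the gripper's body presses on something with over 40 N, if the wrist force passes 120 N, or if a joint passes its speed limit or range.

## Working session

There is one attempt and no reset: what is moved stays moved. The work goes in short steps, Python scripts to look and compute and a tool call to move; the robot and the scene stay as the last step left them, time stands still between calls to the robot, and variables do not carry over. Pictures are saved under pics/ and viewed, at most 10 in all, crops included, and the job is handed in when it is done.

Besides the shell and the picture viewer there is one more tool, called after ">>>" by a JSON object that holds its "fn" and its "kwargs". move_arm: Moves the arm, as the interface text tells. Its arguments: {"type":"object","properties":{"fingers":{"type":"array","items":{"type":"number"}},"travel":{"type":"array","items":{"type":"array","items":{"type":"number"}}},"dr":{"type":"array","items":{"type":"array","items":{"type":"number"}}}},"required":["fingers","travel","dr"]}

```bash
mkdir -p pics; cat > h.py <<'E'
import numpy as np, cv2
from bench import arm
from scipy.spatial.transform import Rotation as R
def ray(cm,u,v):
    K=np.array(cm["intrinsics"],float);k=cm["k1"];P=np.array(cm["pose"],float)
    d=np.array([(u-K[0,2])/K[0,0],(v-K[1,2])/K[1,1]]);s=d.copy()
    for _ in range(20): s=d/(1+k*(s@s))
    return P[:3,3],P[:3,:3]@np.array([s[0],-s[1],-1])
def onz(cm,u,v,z):
    o,d=ray(cm,u,v);return o+d*(z-o[2])/d[2]
def proj(cm,p):
    K=np.array(cm["intrinsics"],float);P=np.array(cm["pose"],float)
    c=P[:3,:3].T@(np.array(p,float)-P[:3,3]);s=np.array([c[0],-c[1]])/-c[2];s=s*(1+cm["k1"]*(s@s))
    return K[0,0]*s[0]+K[0,2],K[1,1]*s[1]+K[1,2]
def save(n,f):
    im=arm.get_image(n);cv2.imwrite("pics/"+f,im[:,:,::-1]);return im
E
python3 - <<'E'
from h import *
for n in("scene","top"):
    save(n,n+"1.png");cm=arm.camera_model(n);print(n,np.round(cm["pose"],3).tolist(),np.round(cm["intrinsics"],1).tolist(),cm["k1"])
s=arm.read_state();print(s)
E
```

```text
scene [[0.252, -0.735, 0.63, 1383.158], [0.968, 0.203, -0.151, -231.194], [-0.016, 0.647, 0.762, 1170.544], [0.0, 0.0, 0.0, 1.0]] [[508.8, 0.0, 327.1], [0.0, 508.8, 234.3], [0.0, 0.0, 1.0]] 0.03561807297311953
top [[-0.023, 0.988, -0.15, 272.778], [-0.999, -0.028, -0.027, -47.155], [-0.031, 0.15, 0.988, 1376.378], [0.0, 0.0, 0.0, 1.0]] [[498.5, 0.0, 322.9], [0.0, 498.5, 244.4], [0.0, 0.0, 1.0]] -0.138644478185193
{'clock': 0.1, 'joints': array([-8.44395522e-01,  3.85559552e-01,  6.77763533e-03, -4.32038844e-04,
       -1.19397897e+00, -2.58582340e-01]), 'joint_vel': array([ 0.00048206, -0.0014859 ,  0.00270257,  0.00181149, -0.00084208,
        0.0004537 ]), 'joint_efforts': array([ 7.00971741e-04, -3.93320525e+01,  1.88929939e+01,  4.19798389e+00,
       -2.53475780e-03,  1.81396913e-06]), 'position': array([ 281.79393003, -557.69345   ,  403.68874378]), 'ee_rot': array([-2.31704429e-01,  9.72785718e-01,  9.60480597e-04, -2.87521495e-04]), 'contact_force': array([ 0.1903111 ,  0.44497932, -0.86435506]), 'wrist_torque': array([ 0.01482478,  0.03915434, -0.0246623 ]), 'grasp_force': 0.0, 'gripper_width': 85.36651539974868}
```

View pics/top1.png

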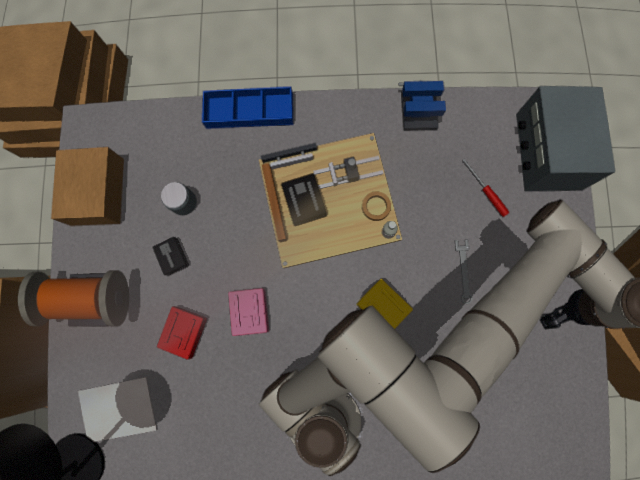

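View pics/scene1.png

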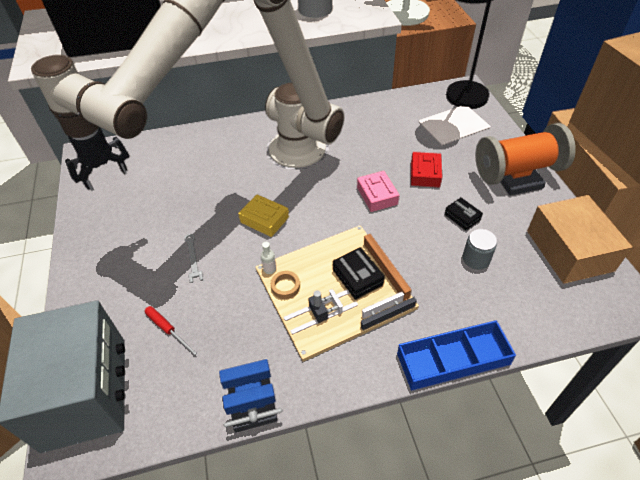

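The top view shows the jig board with corners near (262,157), (374,134), (402,240) and (283,267). The case is at about (303,198), the clamp post at about (351,165), and the stop at about (290,155). The scene view agrees with this. Next I'll measure.

```bash
python3 - <<'E'
from h import *
im=cv2.imread("pics/top1.png");cm=arm.camera_model("top")
x0,y0=240,115
c=im[y0:y0+165,x0:x0+180];cv2.imwrite("pics/topc.png",cv2.resize(c,None,fx=4,fy=3.6 if 0 else 3.6,interpolation=cv2.INTER_CUBIC))
hsv=cv2.cvtColor(im,cv2.COLOR_BGR2HSV)
roi=np.zeros(im.shape[:2],np.uint8);roi[120:275,250:412]=255
m=cv2.inRange(hsv,(8,60,110),(30,255,255))&roi
m=cv2.morphologyEx(m,cv2.MORPH_CLOSE,np.ones((5,5)))
ct=max(cv2.findContours(m,0,2)[0],key=cv2.contourArea)
h=cv2.convexHull(ct); print(cv2.approxPolyDP(h,4,True).reshape(-1,2).tolist())
P=np.array([onz(cm,u,v,18)[:2] for u,v in h.reshape(-1,2)],np.float32)
r=cv2.minAreaRect(P);print("rect",r,cv2.boxPoints(r).round(1).tolist())
# case: dark blob
d=cv2.inRange(hsv,(0,0,0),(180,255,60))&roi
for k in cv2.findContours(d,0,2)[0]:
    if cv2.contourArea(k)>40:
        q=np.array([onz(cm,u,v,64)[:2] for u,v in k.reshape(-1,2)],np.float32);print(cv2.contourArea(k),cv2.boundingRect(k),cv2.minAreaRect(q))
E
```

```text
[[373, 133], [401, 239], [283, 267], [259, 159]]
rect ((610.0213012695312, -29.148056030273438), (320.1296691894531, 339.81500244140625), 11.975313186645508) [[418.20001220703125, 103.80000305175781], [488.70001220703125, -228.60000610351562], [801.9000244140625, -162.10000610351562], [731.2999877929688, 170.3000030517578]]
695.5 (282, 174, 38, 41) ((614.4063110351562, 42.481170654296875), (92.31395721435547, 93.5356674194336), 16.60173225402832)
296.5 (262, 144, 55, 19) ((731.5474243164062, 76.82360076904297), (19.58724594116211, 154.08633422851562), 11.886688232421875)
76.0 (403, 120, 9, 11) ((802.4049072265625, -253.13262939453125), (22.3953857421875, 30.421236038208008), 86.66183471679688)
158.5 (250, 120, 45, 7) ((822.2510375976562, 123.93476867675781), (124.370361328125, 16.629541397094727), 89.26268005371094)
```

View pics/topc.png

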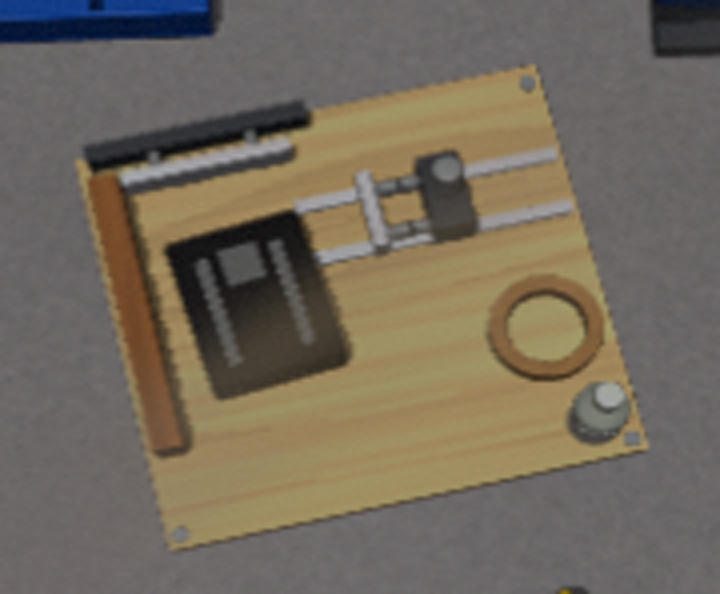

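The crop shows the case top with its rails at (203,262)–(235,362) and (275,242)–(310,342). The post top is at (447,170) and the pad bar runs from (363,172) to (382,250). The board fit is exactly 320x340, so the jig pose is good.

```bash
cat >> h.py <<'E'
YAW=np.radians(11.975);J=np.array([[np.cos(YAW),-np.sin(YAW)],[np.sin(YAW),np.cos(YAW)]])
O=np.array([610.02,-29.15])-J@np.array([10,-80])
def tojig(p): return J.T@(np.array(p)[:2]-O)
def tow(p): return O+J@np.array(p,float)
def rep():
    s=arm.read_state();r=R.from_quat(s["ee_rot"]);p=s["position"];t=p+r.apply([0,0,173])
    print("t",s["clock"],"TCP",p.round(1),"tip jig",tojig(t).round(1),"z",t[2].round(1),"w",round(s["gripper_width"],1),"F",s["contact_force"].round(1),"Fjig",(J.T@s["contact_force"][:2]).round(1),"gf",round(s["grasp_force"],1))
    M=r.as_matrix();print("toolx jig",(J.T@M[:2,0]).round(3),"tooly jig",(J.T@M[:2,1]).round(3),"toolz",M[:,2].round(3));return s
def totool(s,jigd,dz):
    w=np.r_[J@np.array(jigd,float),dz];return R.from_quat(s["ee_rot"]).inv().apply(w)
E
python3 - <<'E'
from h import *
cm=arm.camera_model("top")
f=lambda a,b,z:tojig(onz(cm,240+a/4,115+b/3.6,z)).round(1)
print("O",O)
print("case top corners",[f(*q,64) for q in((166,243),(297,209))],"lower",[[f(*q,z) for z in(18,64)] for q in((350,352),(218,398))])
print("rails",[f(*q,72) for q in((203,262),(235,362),(275,242),(310,342))])
print("post",f(447,170,112),"pad ends",f(363,172,54),f(382,250,54),"stop",f(122,182,52),f(293,148,52))
print("glue",f(608,395,128),"tape",f(546,327,42))
s=rep();print(s["joints"].round(3))
for a in(-80,):print(tow((a,0)))
E
```

```text
O [583.63882785  47.03420936]
case top corners [array([72.4, 36.8]), array([ 76.9, -56.2])] lower [[array([-29.8, -67. ]), array([-39.7, -65.7])], [array([-43.4,  30.5]), array([-52.8,  28.6])]]
rails [array([49.4, 15.1]), array([-30.6,  11.1]), array([ 52.9, -35.7]), array([-27.7, -41.2])]
post [  67.6 -158.1] pad ends [  97.8 -107.5] [  34.4 -105.6] stop [131.1  56.7] [128.9 -64.9]
glue [-122.5 -216.3] tape [ -47.7 -201.3]
t 0.1 TCP [ 281.8 -557.7  403.7] tip jig [-420.9 -528.6] z 230.7 w 85.4 F [ 0.2  0.4 -0.9] Fjig [0.3 0.4] gf 0.0
toolx jig [-0.967 -0.256] tooly jig [-0.256  0.967] toolz [-0.001  0.002 -1.   ]
[-0.844  0.386  0.007 -0.    -1.194 -0.259]
[505.37976975  30.43541947]
```

>>> {"fn": "move_arm", "kwargs": {"fingers": [60,60,60,60,60,60,60,60,60,60], "travel": [[-23,21,0],[-57,51,0],[-91,82,0],[-125,113,0],[-160,145,0],[-194,175,0],[-228,206,0],[-262,237,0],[-297,268,0],[-331,299,0]], "dr": [[0,0,0.026],[0,0,0.052],[0,0,0.078],[0,0,0.104],[0,0,0.13],[0,0,0.156],[0,0,0.182],[0,0,0.208],[0,0,0.234],[0,0,0.259]]}}

```text
clock: 1.1
position: [442.5, -139.8, 404.6]
ee_rot: [-0.104, 0.995, 0.0, -0.0]
contact_force: [1.6, 0.1, 0.2]
gripper_width: 60.0
grasp_force: 0.0
```

```bash
python3 -c "
from h import *
s=rep();print(totool(s,np.array([-85,-13])-tojig(s['position']),0))"
```

```text
t 1.1 TCP [ 442.5 -139.8  404.6] tip jig [-176.8 -153.5] z 231.6 w 60.0 F [1.6 0.1 0.2] Fjig [ 1.6 -0.3] gf 0.0
toolx jig [-1.     0.001] tooly jig [0.001 1.   ] toolz [-0.  0. -1.]
[-9.16247512e+01  1.40588368e+02  1.61070599e-02]
```

>>> {"fn": "move_arm", "kwargs": {"fingers": [60,60,60,60,60,60,60,60,60,60], "travel": [[-23,35,0],[-46,70,0],[-69,105,0],[-90,138,0],[-90,138,30],[-90,138,70],[-90,138,110],[-90,138,140],[-90,138,140],[-90,138,140]], "dr": [[0,0,0],[0,0,0],[0,0,0],[0,0,0],[0,0,0],[0,0,0],[0,0,0],[0,0,0],[0,0,0],[0,0,0]]}}

```text
clock: 2.1
position: [502.3, 12.1, 265.0]
ee_rot: [-0.105, 0.995, -0.0, -0.0]
contact_force: [0.5, -0.4, 1.0]
gripper_width: 60.2
grasp_force: 0.0
```

```bash
python3 -c "
from h import *
s=rep();im=save('wrist','w1.png');save('top','t2.png')"
```

```text
t 2.1 TCP [502.3  12.1 265. ] tip jig [-86.9 -17.4] z 92.0 w 60.2 F [ 0.5 -0.4  1. ] Fjig [ 0.4 -0.5] gf 0.0
toolx jig [-1. -0.] tooly jig [-0.  1.] toolz [-0.    -0.001 -1.   ]
```

View pics/w1.png

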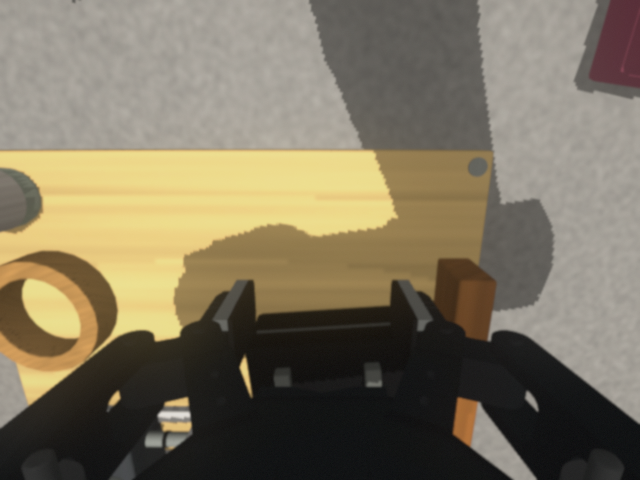

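The wrist view shows the case's near face with its lower edge from (258,316) to (392,307) and its top edge from about (258,332) to (390,322). The fingers are just short of it.

```bash
python3 -c "
from h import *
cm=arm.camera_model('wrist');f=lambda u,v,z:tojig(onz(cm,u,v,z)).round(1)
print('bottom',f(258,316,18),f(392,307,18),'top',f(258,332,64),f(390,322,64),'fence end top',f(440,260,58),f(490,282,58),'rails',f(283,378,72),f(373,376,72))"
```

```text
bottom [-32.  -63.9] [-39.   31.6] top [-47.8 -54.8] [-54.2  20.5] fence end top [-89.4  47.5] [-76.   77.4] rails [-22.9 -40.4] [-24.2  11. ]
```

>>> {"fn": "move_arm", "kwargs": {"fingers": [60,60,60,60,60,60,60,60,60,60], "travel": [[0,4,20],[0,4,40],[0,4,58],[0,4,58],[-6,4,58],[-12,4,58],[-16,4,58],[-20,4,58],[-24,4,58],[-24,4,58]], "dr": [[0,0,0],[0,0,0],[0,0,0],[0,0,0],[0,0,0],[0,0,0],[0,0,0],[0,0,0],[0,0,0],[0,0,0]]}}

```text
clock: 3.2
position: [525.2, 21.0, 206.9]
ee_rot: [-0.104, 0.995, 0.0, 0.0]
contact_force: [0.4, 0.1, -1.3]
gripper_width: 60.2
grasp_force: 0.0
```

```bash
python3 -c "
from h import *
s=rep()"
```

```text
t 3.2 TCP [525.2  21.  206.9] tip jig [-62.5 -13.3] z 33.9 w 60.2 F [ 0.4  0.1 -1.3] Fjig [ 0.4 -0. ] gf 0.0
toolx jig [-1.  0.] tooly jig [0. 1.] toolz [ 0.001  0.    -1.   ]
```

>>> {"fn": "move_arm", "kwargs": {"fingers": [60,60,60,60,60,60,60,60,60,60], "travel": [[-2,0,0],[-4,0,0],[-6,0,0],[-8,0,0],[-10,0,0],[-12,0,0],[-14,0,0],[-16,0,0],[-18,0,0],[-20,0,0]], "dr": [[0,0,0],[0,0,0],[0,0,0],[0,0,0],[0,0,0],[0,0,0],[0,0,0],[0,0,0],[0,0,0],[0,0,0]]}}

```text
clock: 4.2
position: [544.3, 25.1, 206.6]
ee_rot: [-0.104, 0.995, 0.0, 0.0]
contact_force: [-1.2, 0.0, -0.3]
gripper_width: 60.0
grasp_force: 0.5
```

>>> {"fn": "move_arm", "kwargs": {"fingers": [60,60,60,60,60,60,60,60,60,60], "travel": [[-2,0,0],[-4,0,0],[-6,0,0],[-8,0,0],[-10,0,0],[-12,0,0],[-14,0,0],[-16,0,0],[-18,0,0],[-20,0,0]], "dr": [[0,0,0],[0,0,0],[0,0,0],[0,0,0],[0,0,0],[0,0,0],[0,0,0],[0,0,0],[0,0,0],[0,0,0]]}}

```text
clock: 5.2
position: [563.8, 29.2, 206.7]
ee_rot: [-0.104, 0.995, 0.0, -0.0]
contact_force: [-1.4, 0.2, -1.4]
gripper_width: 59.9
grasp_force: 0.6
```

```bash
python3 -c "
from h import *
s=rep();save('top','t3.png');save('scene','s3.png')
im=cv2.imread('pics/s3.png')[215:355,245:425];cv2.imwrite('pics/s3c.png',cv2.resize(im,None,fx=4,fy=4,interpolation=2))"
```

```text
t 5.2 TCP [563.8  29.2 206.7] tip jig [-23.1 -13.4] z 33.7 w 59.9 F [-1.4  0.2 -1.4] Fjig [-1.3  0.5] gf 0.6
toolx jig [-1.  0.] tooly jig [0. 1.] toolz [-0.  0. -1.]
```

View pics/s3c.png

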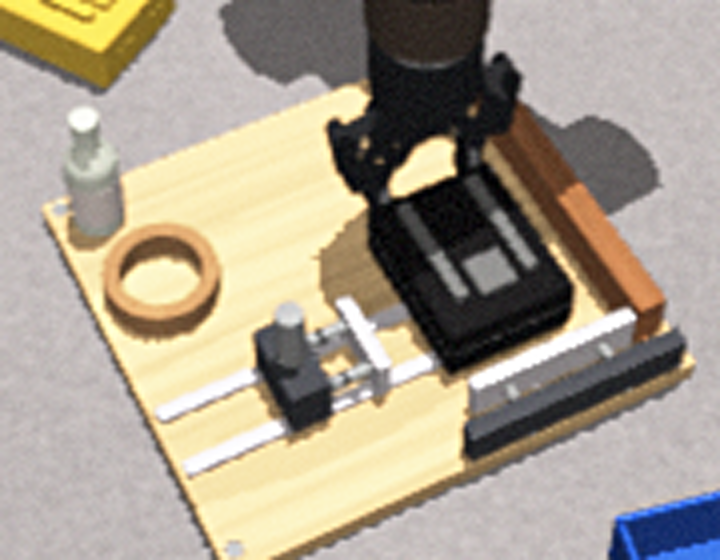

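The crop shows the case square to the stop with roughly a 20 mm gap, being pushed by both fingers. I'll continue slowly.

>>> {"fn": "move_arm", "kwargs": {"fingers": [60,60,60,60,60,60,60,60,60,60], "travel": [[-2,0,0],[-4,0,0],[-6,0,0],[-8,0,0],[-10,0,0],[-12,0,0],[-14,0,0],[-16,0,0],[-17,0,0],[-18,0,0]], "dr": [[0,0,0],[0,0,0],[0,0,0],[0,0,0],[0,0,0],[0,0,0],[0,0,0],[0,0,0],[0,0,0],[0,0,0]]}}

```text
clock: 6.3
position: [581.4, 32.9, 206.7]
ee_rot: [-0.104, 0.995, 0.0, 0.0]
contact_force: [-4.7, -1.3, 2.4]
gripper_width: 60.0
grasp_force: 1.9
```

>>> {"fn": "move_arm", "kwargs": {"fingers": [60,60,60,60], "travel": [[-1,0,0],[-2,0,0],[-3,0,0],[-3,0,0]], "dr": [[0,0,0],[0,0,0],[0,0,0],[0,0,0]]}}

```text
clock: 6.7
position: [584.5, 33.6, 206.7]
ee_rot: [-0.104, 0.995, 0.0, 0.0]
contact_force: [-1.9, -0.9, 2.0]
gripper_width: 59.9
grasp_force: 1.4
```

```bash
python3 -c "
from h import *
s=rep()
for i in range(6): save('scene','s4.png');print((J.T@arm.read_state()['contact_force'][:2]).round(2))
im=cv2.imread('pics/s4.png')[265:345,335:425];cv2.imwrite('pics/s4c.png',cv2.resize(im,None,fx=7,fy=7,interpolation=2))"
```

```text
t 6.7 TCP [584.5  33.6 206.7] tip jig [ -1.8 -13.3] z 33.7 w 59.9 F [-1.9 -0.9  2. ] Fjig [-2.  -0.5] gf 1.4
toolx jig [-1.  0.] tooly jig [0. 1.] toolz [ 0.001  0.    -1.   ]
[-1.65  0.17]
[-1.26 -0.05]
[-2.05 -0.16]
[-1.64 -0.91]
[-1.2  -0.07]
[-2.11 -0.28]
```

View pics/s4c.png

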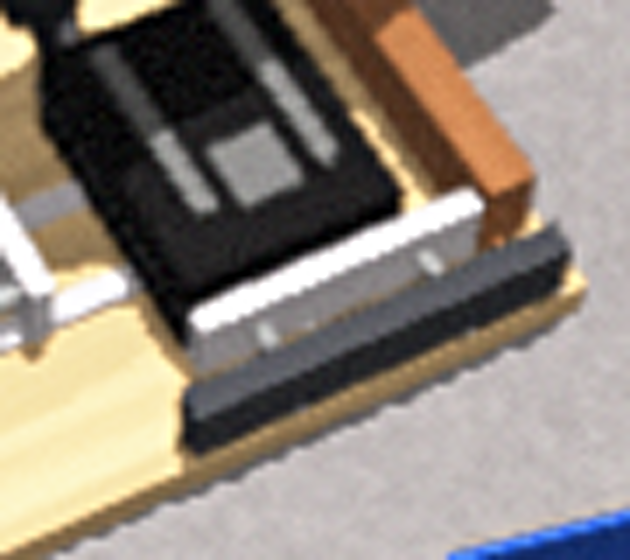

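In this view the case's far edge is at, or within a couple of mm of, the stop bar, along (190,330)–(400,215). I'll confirm with force.

>>> {"fn": "move_arm", "kwargs": {"fingers": [60,60,60,60], "travel": [[-1,0,0],[-2,0,0],[-2,0,0],[-2,0,0]], "dr": [[0,0,0],[0,0,0],[0,0,0],[0,0,0]]}}

```text
clock: 7.4
position: [586.3, 34.0, 206.7]
ee_rot: [-0.104, 0.995, 0.0, 0.0]
contact_force: [-2.9, -0.1, 0.8]
gripper_width: 60.0
grasp_force: 1.1
```

```bash
python3 -c "
from h import *
s=rep();a=[]
for i in range(8): arm.get_image('top');a.append(J.T@arm.read_state()['contact_force'][:2])
print(np.mean(a,0),np.std(a,0))"
```

```text
t 7.4 TCP [586.3  34.  206.7] tip jig [ -0.  -13.3] z 33.7 w 60.0 F [-2.9 -0.1  0.8] Fjig [-2.9  0.6] gf 1.1
toolx jig [-1.  0.] tooly jig [0. 1.] toolz [ 0.  0. -1.]
[-2.01258048 -0.1062774 ] [0.25772341 0.45396482]
```

>>> {"fn": "move_arm", "kwargs": {"fingers": [60,60,60,60], "travel": [[-1,0,0],[-2,0,0],[-2,0,0],[-2,0,0]], "dr": [[0,0,0],[0,0,0],[0,0,0],[0,0,0]]}}

```text
clock: 8.2
position: [587.8, 34.2, 206.7]
ee_rot: [-0.104, 0.995, -0.0, -0.001]
contact_force: [-6.0, 0.3, 3.0]
gripper_width: 60.0
grasp_force: 2.4
```

```bash
python3 -c "
from h import *
s=rep();a=[]
for i in range(8): arm.get_image('top');a.append(J.T@arm.read_state()['contact_force'][:2])
print(np.mean(a,0),np.std(a,0))"
```

```text
t 8.2 TCP [587.8  34.2 206.7] tip jig [  1.2 -13.4] z 33.7 w 60.0 F [-6.   0.3  3. ] Fjig [-5.8  1.5] gf 2.4
toolx jig [-1.  0.] tooly jig [0. 1.] toolz [-0.001 -0.    -1.   ]
[-4.77371437  0.4983037 ] [0.36040063 0.25021111]
```

Contact confirmed: the force rises at the stop and stays far below 12 N. I'll back off gently, then lift.

>>> {"fn": "move_arm", "kwargs": {"fingers": [60,60,60,60,60,60,60,60,60,60], "travel": [[0.5,0,0],[1,0,0],[1.5,0,0],[2,0,0],[3,0,0],[4,0,0],[6,0,0],[10,0,0],[20,0,0],[35,0,0]], "dr": [[0,0,0],[0,0,0],[0,0,0],[0,0,0],[0,0,0],[0,0,0],[0,0,0],[0,0,0],[0,0,0],[0,0,0]]}}

```text
clock: 9.6
position: [553.4, 27.0, 206.6]
ee_rot: [-0.104, 0.995, 0.0, 0.0]
contact_force: [-0.2, 0.0, -0.5]
gripper_width: 60.0
grasp_force: 0.0
```

>>> {"fn": "move_arm", "kwargs": {"fingers": [60,60,60,60,60,50,50,50,50,50], "travel": [[0,0,-30],[0,0,-70],[0,0,-110],[0,0,-150],[0,-20,-150],[0,-60,-150],[0,-100,-150],[0,-130,-150],[0,-130,-150],[0,-130,-150]], "dr": [[0,0,0],[0,0,0],[0,0,0],[0,0,0],[0,0,0],[0,0,0],[0,0,0],[0,0,0],[0,0,0],[0,0,0]]}}

```text
clock: 10.6
position: [580.1, -100.6, 356.3]
ee_rot: [-0.103, 0.995, 0.0, -0.0]
contact_force: [0.3, 0.2, -0.8]
gripper_width: 49.7
grasp_force: 0.0
```

```bash
python3 -c "
from h import *
s=rep();save('top','t5.png');im=save('scene','s5.png')[:,:,::-1]
im=im[245:345,290:425];cv2.imwrite('pics/s5c.png',cv2.resize(im,None,fx=5.5,fy=5.5,interpolation=2))"
```

```text
t 10.6 TCP [ 580.1 -100.6  356.3] tip jig [ -34.2 -143.6] z 183.3 w 49.7 F [ 0.3  0.2 -0.8] Fjig [0.3 0.1] gf 0.0
toolx jig [-1.     0.002] tooly jig [0.002 1.   ] toolz [-0.001  0.    -1.   ]
```

View pics/s5c.png

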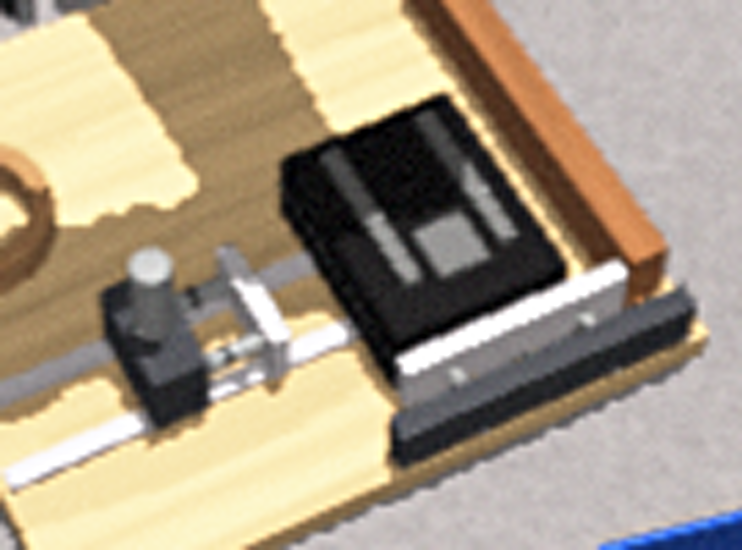

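The case sits against a slightly compressed stop bar. The post top is at crop (151,262), and the pad's top strip runs from about (225,248) to (285,335).

```bash
python3 -c "
from h import *
cs=arm.camera_model('scene');ct=arm.camera_model('top')
f=lambda a,b,z:tojig(onz(cs,290+a/5.5,245+b/5.5,z)).round(1)
print('post scene',f(151,265,112),'pad',f(220,250,54),f(232,246,54),f(272,345,54),f(288,335,54))
print('stop top edge L/R near',f(400,357,52),f(620,264,52),'case far top corners',f(395,345,64),f(565,268,64))
o1,d1=ray(cs,317.5,293);o2,d2=ray(ct,351.75,162.2)
A=np.c_[d1,-d2];t=np.linalg.lstsq(A,o2-o1,rcond=None)[0];a=o1+t[0]*d1;b=o2+t[1]*d2;print(tojig((a+b)/2),a[2],b[2],np.linalg.norm(a-b))
s=rep();print(totool(s,np.array([70,-158])-tojig(s['position']),0))"
```

```text
post scene [  73.3 -158.2] pad [  45.  -109.7] [  45.6 -103.6] [ 103.5 -112.1] [ 102.  -102.9]
stop top edge L/R near [135.3 -61.6] [137.9  56.6] case far top corners [134.9 -64.5] [134.3  27.2]
[  69.53267031 -157.60877005] 107.22730586355647 107.18566888106056 2.254124172101299
t 10.7 TCP [580.3 -99.4 356.6] tip jig [ -33.7 -142.6] z 183.6 w 50.0 F [0.6 0.7 0. ] Fjig [0.7 0.5] gf 0.0
toolx jig [-1. -0.] tooly jig [-0.  1.] toolz [-0.  0. -1.]
[-1.03628403e+02 -1.54378014e+01 -4.37043733e-02]
```

>>> {"fn": "move_arm", "kwargs": {"fingers": [50,50,50,50,50,50,50,50,50,50], "travel": [[-30,-5,0],[-70,-10,0],[-104,-15,0],[-104,-15,0],[-104,-15,25],[-104,-15,55],[-104,-15,85],[-104,-15,105],[-104,-15,113],[-104,-15,113]], "dr": [[0,0,0],[0,0,0],[0,0,0],[0,0,0],[0,0,0],[0,0,0],[0,0,0],[0,0,0],[0,0,0],[0,0,0]]}}

```text
clock: 11.7
position: [685.0, -92.4, 242.8]
ee_rot: [-0.105, 0.994, 0.0, -0.001]
contact_force: [-0.0, -0.1, -0.1]
gripper_width: 50.3
grasp_force: 0.0
```

>>> {"fn": "move_arm", "kwargs": {"fingers": [40,32,26,23,21,20,19,18,18,18], "travel": [[0,0,0],[0,0,0],[0,0,0],[0,0,0],[0,0,0],[0,0,0],[0,0,0],[0,0,0],[0,0,0],[0,0,0]], "dr": [[0,0,0],[0,0,0],[0,0,0],[0,0,0],[0,0,0],[0,0,0],[0,0,0],[0,0,0],[0,0,0],[0,0,0]]}}

```text
clock: 12.7
position: [685.8, -93.4, 244.1]
ee_rot: [-0.104, 0.995, -0.0, 0.0]
contact_force: [-0.1, -0.0, 2.2]
gripper_width: 18.7
grasp_force: 43.8
```

```bash
python3 -c "
from h import *
s=rep()"
```

```text
t 12.7 TCP [685.8 -93.4 244.1] tip jig [  70.8 -158.6] z 71.1 w 18.7 F [-0.1 -0.   2.2] Fjig [-0.1 -0. ] gf 43.8
toolx jig [-1.  0.] tooly jig [0. 1.] toolz [ 0. -0. -1.]
```

>>> {"fn": "move_arm", "kwargs": {"fingers": [18,18,18,18,18,18,18,18,18,18], "travel": [[0,2,0],[0,5,0],[0,8,0],[0,11,0],[0,14,0],[0,17,0],[0,20,0],[0,23,0],[0,26,0],[0,29,0]], "dr": [[0,0,0],[0,0,0],[0,0,0],[0,0,0],[0,0,0],[0,0,0],[0,0,0],[0,0,0],[0,0,0],[0,0,0]]}}

```text
clock: 13.7
position: [680.2, -67.2, 244.1]
ee_rot: [-0.104, 0.995, -0.002, 0.001]
contact_force: [2.9, -10.4, 0.9]
gripper_width: 18.8
grasp_force: 43.6
```

>>> {"fn": "move_arm", "kwargs": {"fingers": [18,18,18,18,18,18,18,18,18,18], "travel": [[0,2,0],[0,4,0],[0,6,0],[0,8,0],[0,10,0],[0,12,0],[0,14,0],[0,16,0],[0,18,0],[0,20,0]], "dr": [[0,0,0],[0,0,0],[0,0,0],[0,0,0],[0,0,0],[0,0,0],[0,0,0],[0,0,0],[0,0,0],[0,0,0]]}}

```text
clock: 14.7
position: [676.2, -48.1, 244.1]
ee_rot: [-0.104, 0.995, -0.002, 0.001]
contact_force: [3.8, -13.1, 0.4]
gripper_width: 18.8
grasp_force: 43.7
```

```bash
python3 -c "
from h import *
s=rep()"
```

```text
t 14.7 TCP [676.2 -48.1 244.1] tip jig [  70.9 -113. ] z 71.1 w 18.8 F [  3.8 -13.1   0.4] Fjig [  1.  -13.6] gf 43.7
toolx jig [-1.     0.001] tooly jig [0.001 1.   ] toolz [ 0.002 -0.004 -1.   ]
```

>>> {"fn": "move_arm", "kwargs": {"fingers": [18,18,18,18,18,18,18,18,18,18], "travel": [[0,2,0],[0,4,0],[0,6,0],[0,8,0],[0,10,0],[0,12,0],[0,14,0],[0,16,0],[0,18,0],[0,20,0]], "dr": [[0,0,0],[0,0,0],[0,0,0],[0,0,0],[0,0,0],[0,0,0],[0,0,0],[0,0,0],[0,0,0],[0,0,0]]}}

```text
clock: 15.7
position: [672.1, -28.6, 244.1]
ee_rot: [-0.104, 0.995, -0.002, 0.001]
contact_force: [3.5, -12.4, 0.7]
gripper_width: 19.3
grasp_force: 43.7
```

>>> {"fn": "move_arm", "kwargs": {"fingers": [18,18,18,18,18,18,18], "travel": [[0,1,0],[0,2,0],[0,3,0],[0,4,0],[0,5,0],[0,6,0],[0,6,0]], "dr": [[0,0,0],[0,0,0],[0,0,0],[0,0,0],[0,0,0],[0,0,0],[0,0,0]]}}

```text
clock: 16.4
position: [670.8, -22.6, 244.1]
ee_rot: [-0.104, 0.995, -0.002, 0.001]
contact_force: [3.2, -11.3, 0.6]
gripper_width: 19.0
grasp_force: 43.7
```

```bash
python3 -c "
from h import *
s=rep();save('top','t6.png');im=save('scene','s6.png')[:,:,::-1]
im=im[235:345,300:425];cv2.imwrite('pics/s6c.png',cv2.resize(im,None,fx=5.4,fy=5.4,interpolation=2))"
```

```text
t 16.4 TCP [670.8 -22.6 244.1] tip jig [ 71.  -86.8] z 71.1 w 19.0 F [  3.2 -11.3   0.6] Fjig [  0.8 -11.8] gf 43.7
toolx jig [-1.     0.001] tooly jig [0.001 1.   ] toolz [ 0.002 -0.003 -1.   ]
```

View pics/s6c.png

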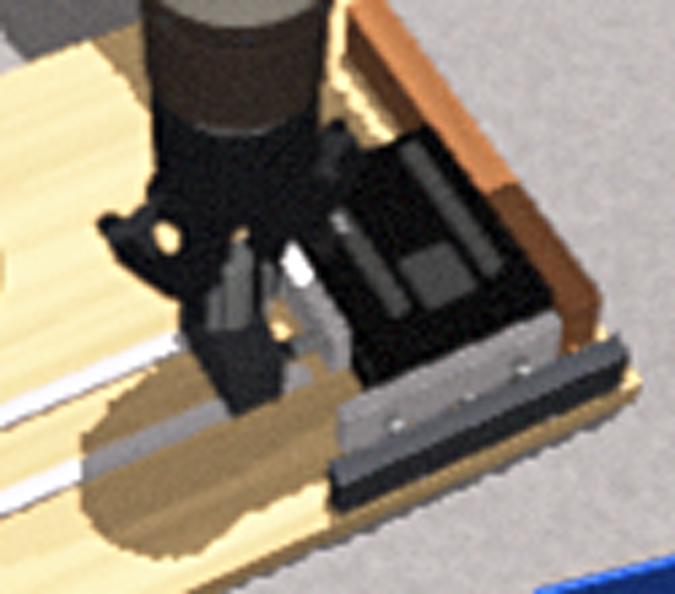

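The case is carried almost up to the fence, with the pad against its side. I'll go on slowly.

>>> {"fn": "move_arm", "kwargs": {"fingers": [18,18,18,18,18,18,18,18,18,18], "travel": [[0,1,0],[0,2,0],[0,3,0],[0,4,0],[0,5,0],[0,6,0],[0,7,0],[0,8,0],[0,9,0],[0,9,0]], "dr": [[0,0,0],[0,0,0],[0,0,0],[0,0,0],[0,0,0],[0,0,0],[0,0,0],[0,0,0],[0,0,0],[0,0,0]]}}

```text
clock: 17.5
position: [669.1, -14.4, 244.1]
ee_rot: [-0.104, 0.995, -0.002, 0.001]
contact_force: [3.6, -13.9, -0.6]
gripper_width: 18.7
grasp_force: 43.8
```

```bash
python3 -c "
from h import *
s=rep();save('top','t7.png');im=save('scene','s7.png')[:,:,::-1]
im=im[255:325,325:415];cv2.imwrite('pics/s7c.png',cv2.resize(im,None,fx=8,fy=8,interpolation=2))"
```

```text
t 17.5 TCP [669.1 -14.4 244.1] tip jig [ 71.  -78.6] z 71.1 w 18.7 F [  3.6 -13.9  -0.6] Fjig [  0.6 -14.4] gf 43.8
toolx jig [-1.     0.001] tooly jig [0.001 1.   ] toolz [ 0.002 -0.004 -1.   ]
```

View pics/s7c.png

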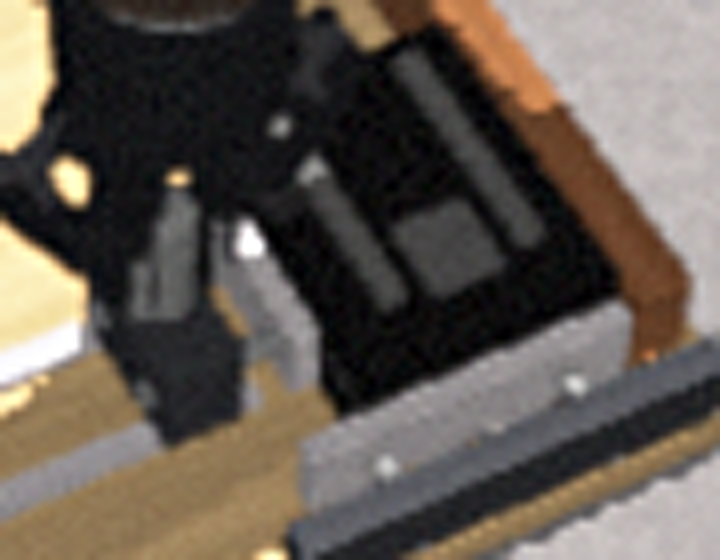

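The case's corner at (615,295) looks to be at the fence, and the pad is pressed partway in. I'll check the numbers.

```bash
python3 -c "
from h import *
cs=arm.camera_model('scene')
f=lambda a,b,z:tojig(onz(cs,325+a/8,255+b/8,z)).round(1)
print('case corners',f(617,295,64),f(335,400,64),'pad',f(322,330,54),f(288,345,54),'fence top end inner',f(625,280,58),'block near corner top',f(240,400,18),'rails ends',f(527,245,72),f(395,308,72))"
```

```text
case corners [140.5  51.8] [133.7 -49.1] pad [103.2 -36.2] [103.2 -48.9] fence top end inner [133.5  59.9] block near corner top [ 94.8 -61. ] rails ends [114.9  32.6] [116.5 -17.7]
```

>>> {"fn": "move_arm", "kwargs": {"fingers": [18,18,18,18,18,18], "travel": [[0,0.7,0],[0,1.4,0],[0,2,0],[0,2.6,0],[0,2.6,0],[0,2.6,0]], "dr": [[0,0,0],[0,0,0],[0,0,0],[0,0,0],[0,0,0],[0,0,0]]}}

```text
clock: 18.2
position: [668.7, -12.1, 244.1]
ee_rot: [-0.104, 0.995, -0.002, 0.001]
contact_force: [4.7, -14.9, 0.3]
gripper_width: 18.9
grasp_force: 43.8
```

```bash
python3 -c "
from h import *
s=rep();print(totool(s,[0,0],100))"
```

```text
t 18.2 TCP [668.7 -12.1 244.1] tip jig [ 71.  -76.3] z 71.1 w 18.9 F [  4.7 -14.9   0.3] Fjig [  1.5 -15.5] gf 43.8
toolx jig [-1.     0.001] tooly jig [0.001 1.   ] toolz [ 0.002 -0.005 -1.   ]
[-8.28307017e-02 -4.80730423e-01 -9.99988102e+01]
```

>>> {"fn": "move_arm", "kwargs": {"fingers": [18,18,22,26,32,40,46,46,46,46], "travel": [[0,0.8,0],[0,0.8,0],[0,0.5,0],[0,0,0],[0,-1,0],[0,-1,0],[0,-1,0],[0,-1,0],[0,-1,-20],[0,-1,-45]], "dr": [[0,0,0],[0,0,0],[0,0,0],[0,0,0],[0,0,0],[0,0,0],[0,0,0],[0,0,0],[0,0,0],[0,0,0]]}}

```text
clock: 19.2
position: [667.5, -9.2, 287.6]
ee_rot: [-0.104, 0.995, -0.0, -0.002]
contact_force: [1.3, -0.3, 0.3]
gripper_width: 46.0
grasp_force: 0.0
```

>>> {"fn": "move_arm", "kwargs": {"fingers": [46,46,46,46,46,46,46,46,46,46], "travel": [[0,0,-40],[0,0,-80],[0,0,-110],[40,0,-110],[80,0,-110],[120,0,-110],[160,0,-110],[180,0,-110],[180,0,-110],[180,0,-110]], "dr": [[0,0,0],[0,0,0],[0,0,0],[0,0,0],[0,0,0],[0,0,0],[0,0,0],[0,0,0],[0,0,0],[0,0,0]]}}

```text
clock: 20.2
position: [492.0, -46.6, 399.4]
ee_rot: [-0.104, 0.995, 0.0, 0.001]
contact_force: [0.4, -0.4, 0.0]
gripper_width: 45.9
grasp_force: 0.0
```

```bash
python3 -c "
from h import *
s=rep();t=save('top','t8.png')[:,:,::-1];im=save('scene','s8.png')[:,:,::-1]
a=cv2.resize(im[255:325,325:415],None,fx=8,fy=8,interpolation=2)
cv2.imwrite('pics/s8c.png',a);cv2.imwrite('pics/t8c.png',cv2.resize(t[140:215,260:350],None,fx=8,fy=8,interpolation=2))"
```

```text
t 20.2 TCP [492.  -46.6 399.4] tip jig [-108.8  -72.6] z 226.4 w 45.9 F [ 0.4 -0.4  0. ] Fjig [ 0.3 -0.5] gf 0.0
toolx jig [-1. -0.] tooly jig [-0.  1.] toolz [ 0.002  0.    -1.   ]
```

View pics/s8c.png

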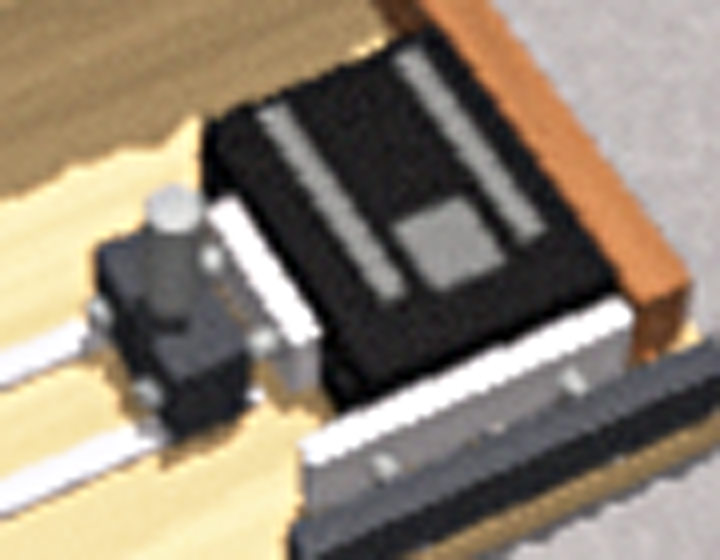

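View pics/t8c.png

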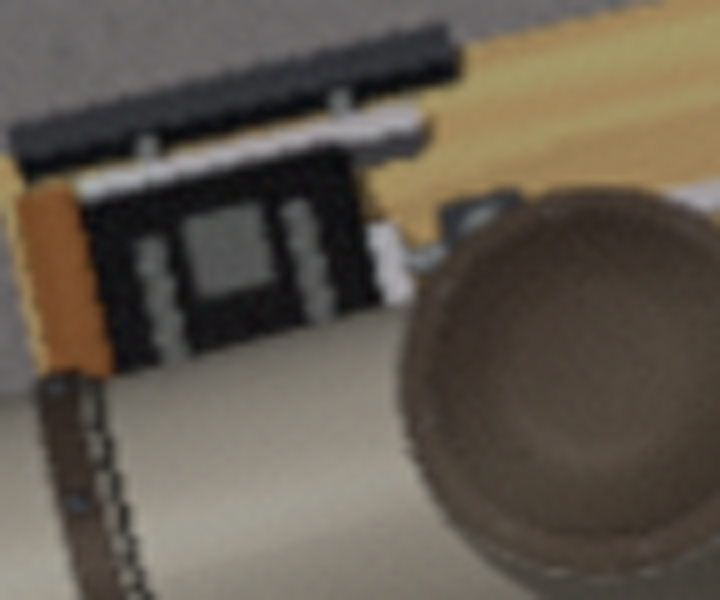

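Both views show the case flush with the fence and the stop. The pad is partly pressed in, with the post top at (175,210) and the pad front edge from (238,200) to (322,322). I'll check the pad travel numerically from these.

```bash
python3 -c "
from h import *
cs=arm.camera_model('scene')
f=lambda a,b,z:tojig(onz(cs,325+a/8,255+b/8,z)).round(1)
print('post',f(175,209,112),'pad front',f(236,200,54),f(322,328,54),'back',f(207,210,54),f(300,345,54))
print('block top +y corner',f(250,352,62),'case corner',f(617,292,64))
# block -> post dark/grey check; post centroid by mask, before and after
for n in('s5','s8'):
    im=cv2.imread(f'pics/{n}.png');g=im.astype(int);x,y=(317,292) if n=='s5' else (347,281)
    w=g[y-4:y+4,x-5:x+6].sum(2);m=w>420;yy,xx=np.nonzero(m);c=(x-5+xx.mean(),y-4+yy.mean());print(n,c,m.sum(),tojig(onz(cs,*c,112)))
"
```

```text
post [ 74.6 -76. ] pad front [ 45.1 -36.4] [102.5 -35.8] back [ 44.2 -46.9] [104.9 -45.4]
block top +y corner [104.4 -63.8] case corner [139.5  52.4]
s5 (np.float64(316.9111111111111), np.float64(292.64444444444445)) 45 [  71.26589324 -158.66751384]
s8 (np.float64(346.271186440678), np.float64(279.96610169491527)) 59 [ 70.7557584  -75.72703442]
```

```bash
python3 -c "
from bench import arm
print(arm.job_done())"
```

```text
the job is handed in; nothing more can be done
None
```

I handed the job in with the case against the end stop and the side fence and the clamp pad pressed in about 15–16 mm (measured from the images). Hand force on the case read at most about 6 N; one slip was viewing 11 pictures, one over the limit of 10.

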